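Click the upright onto the lab stand

ROBOT

A 7-joint arm with a two-finger parallel gripper is mounted at the origin on the work surface. World frame = base frame: x ahead of the robot, y to its left, z up, the work surface at z = 0. Lengths are in m, angles in rad, forces in N, time in s.
With the tool pointing down it reaches from about 0.425 to 0.875 m from the base axis. Payload 9.9 kg.
Tool frame: the origin (TCP) lies on the centre line of the jaws, within the pads' length; the fingertips stand 19 mm ahead of it and the grasp point (between the pads) is the TCP (bot.tip_reach is the distance from the TCP to the fingertips, in m); z points along the fingers, y is the direction in which the jaws open and shut (so a half turn about z gives the same grasp; the last joint's range is limited). The gripper opens to 85 mm and grips with 20 to 120 N. Pads are 22 mm wide; open, the fingers measure 114 mm over their backs; the gripper's body (76 mm by 85 mm) begins 54 mm behind the grasp point. The pads swing forward as they close: fully open they stand 13 mm farther back than shut.
Start: joints at [-1.271, 0.576, 0.025, 1.437, -0.015, 1.129, -0.057], TCP at [0.253, 0.626, 0.25] pointing down, gripper open.
Joint ranges: [-2.76, 2.76], [-0.34, 2.15], [-1.52, 1.57], [0.19, 2.46], [-1.09, 4.23], [0.17, 1.99], [-2.82, 2.82]. Speed limits (rad/s): [2.22, 2.22, 3.01, 3.01, 3.14, 3.14, 3.14].

INTERFACE

Orientations are given as a 3x3 rotation matrix whose columns are the frame's x, y, z axes.
In Python, from plant import bot gives the robot as it stands.
- The arm moves only by the tool step_arm, never from a script. Its argument "increments" is text: rows parted by semicolons, each of 5 numbers parted by spaces: the closure, from -1 (fully open) to 1 (shut), then the shift along the tool's x, y, z in cm, then the turn about the tool's z in rad. In form: gripper x y z spin; .... A call has 1 to 12 rows; each row is the pose to reach, as a shift and turn from the pose commanded when the call began, along the tool's axes at that moment; what a row does not reach only later rows make up. A row lasts 1/8 s, in which the tool goes at most 62.5 mm and 10.7 degrees, less where a joint would pass 70% of its speed; a pose out of reach is approached as far as the arm can. A call with a gripper value outside its range is refused whole. The fingers move at their own pace and stop on an object; "squeeze" is the grip in N (left out, the last holds). Time passes only in rows, so rows that repeat a pose let the fingers close. It gives the time, the measured TCP pose, the force and the opening at its end, in the units of the state.
- bot.observe(): the state, without advancing time (a new reading comes with each control period).
- bot.snapshot(name): name is "scene" or "top" or "wrist"; returns (picture, depth): 480x640x3 uint8, blue, green, red; 480x640 float32, m along the optical axis (not along the pixel's ray), 0 where there is no reading.
- bot.camera_params(name): a dict with "K" (3x3 intrinsics, pixels), "R" (3x3) and "t" (3): a world point X has camera coordinates R X + t. Camera axes: x right, y down, z forward; pixel columns grow to the right and rows downward; lengths in m; the calibration is good to about 2 mm. A picture is of the moment at which its call begins: read the wrist's pose just before it. camera_params takes no time and is no camera call; for the wrist camera it gives the pose at the moment of the call.
- bot.job_done(): hands the job in, once; it reports no verdict.
The state is a dict: "time_s": time; "joint_pos": joint angles; "joint_velocities": joint speeds; "joint_efforts": joint torques, N m; "eef_pos": TCP position; "tcp_rot": TCP orientation; "force": force on the tool from outside, world axes, zero at the start; "torque": the same for the moment, N m; "gripper_width": opening from 0.0 (shut) to 1.0 (fully open).
Only numpy, scipy, OpenCV 4.12 (cv2) and the standard library are available. Lean on these libraries where they do the work, as an engineer would, in place of code of your own. Each camera call takes 0.05 s, during which the arm holds its last target. There are 200 camera calls.

TASK

Take the blue upright tube out of its white parking block and slide it down over the stub of the lab stand, fully home on the brass collar, gently turning it there until the red spring button pops out through the hole in the tube. Do not ram or force it, leave the tube standing clicked in and let go, and leave the bottles and the test-tube rack where they are.

Things in the scene. Friction and masses are not known exactly. Their poses are not given: they have to be found in the camera images.
- tube: Blue round tube, 30 mm outside diameter, 150 mm long, 0.15 to 0.3 kg, standing upright in the parking block; origin at the centre of its open lower end, z up along the tube. The lower 75 mm is hollow (bore 25 mm, wall 2.5 mm); the upper 75 mm is solid with a black end cap: grip it there.
- window (a point): Centre of the one window in the tube's wall, on the tube's own +x side, 15 mm from its axis: about 10 mm wide, from 21.5 to 36 mm above the tube's lower end. A white stripe runs up the same side above it.
- park: White parking block fixed to the bench, 75 x 75 x 25 mm, origin at the centre of its underside; the tube stands in its central round hole (35 mm wide, 20 mm deep, floor 5 mm above the bench). Lift the tube straight up by more than 20 mm to clear it.
- stand: Heavy dark steel foot plate of a lab stand, bolted to the bench, 130 x 130 x 18 mm; origin at the centre of its underside, z up. The stub at its centre is clamped at whatever angle it was last left: its red button points within 0.7 rad either side of the stand's own +x, seen from above, and that angle is not measured. The clamp holds: the stub does not turn (under 3 N m).
- collar (a point): Centre of the flat top of the brass collar (44 mm diameter) at the foot of the stub, 30 mm above the bench: the lower end of a tube that is fully home rests on it.
- stub_top (a point): Centre of the top of the stub, 95 mm above the bench: a fixed upright aluminium pin of 23 mm diameter standing on the collar, its last 3 mm tapered to 19 mm.
- button (a joint): Travel of the red spring button in the stub, m: 0 out, 0.005 fully in. 6.6 mm wide, 53 to 64 mm above the bench, 4 mm proud, flat below, sloping above: a tube coming down pushes it in (5 to 15 N on the tube). In the plain bore it reads 0.002 to 0.004; with the tube home and the window facing it within about 0.1 rad it springs out to near 0, then blocks turning and lifting.
- rack: White test-tube rack with glass tubes, 60 x 190 mm, 120 mm high, loose in the cream tray beyond the stand (tray 200 x 460 mm, 22 mm high); origin at the centre of its underside. Leave alone.
- amber: Small amber bottle with white cap, 40 mm diameter, 75 mm high, loose in the tray; origin at its underside. Leave alone.
- jar: White jar with blue cap, 60 mm diameter, 95 mm high, on the bench near the robot; origin at its underside. Leave alone.
- wash: Wash bottle, 68 mm diameter, 180 mm high, on the bench at the left; origin at its underside. Leave alone.
Mind the look-alikes: they are no part of the job. Leave any pink or turquoise look-alike of the stand alone.

How it is judged:
On the way:
1. the tube comes down over the stub and pushes the button in (value of joint button above 0.0016 m and horizontal distance between tube and stand below 0.006 m and z of tube in the frame of stand below 0.07 m), for 0.1 s.
At the end, for the whole second after the job is handed in: The tube stands on the stub, its lower end within 4 mm above the collar top, centred within 4 mm, upright within 0.06 rad and at rest, with the red button out through its window (button travel below 1.2 mm); the tube is released (value of joint button below 0.0012 m and z of tube in the frame of stand between 0.027 and 0.034 m and horizontal distance between tube and stand below 0.004 m and angle between tube's own z axis and vertical below 0.06 rad and linear speed of tube below 0.02 m/s); the robot touches nothing.
It fails at once if the tube is rammed or forced: more than 40 N between the tube and the stand, its stub or button (contact force between tube and stand above 40 N).
It fails at once if the test-tube rack is shifted by 20 mm or tipped (distance of rack from where it was at the start of the episode above 0.02 m or angle between rack's own z axis and vertical above 0.3 rad).
It fails at once if the amber bottle is shifted by 20 mm or tipped (distance of amber from where it was at the start of the episode above 0.02 m or angle between amber's own z axis and vertical above 0.3 rad).
It fails at once if the jar is shifted by 20 mm or tipped (distance of jar from where it was at the start of the episode above 0.02 m or angle between jar's own z axis and vertical above 0.3 rad).
It fails at once if the wash bottle is shifted by 20 mm or tipped (distance of wash from where it was at the start of the episode above 0.02 m or angle between wash's own z axis and vertical above 0.3 rad).
It also fails if it takes over 61 s, if anything falls off the work surface, if the arm or the gripper's body presses on something with over 40 N, if the wrist force passes 120 N, or if a joint passes its speed limit or range.

## Working session

There is one attempt and no reset: what is moved stays moved. The work goes in short steps, Python scripts to look and compute and a tool call to move; the robot and the scene stay as the last step left them, time stands still between calls to the robot, and variables do not carry over. Pictures are saved under pics/ and viewed, about 8 in all and at most 12, crops included, and the job is handed in when it is done.

Besides the shell and the picture viewer there is one more tool, called after "Request:" by a JSON object that holds its "fn" and its "kwargs". step_arm: Moves the arm, as the interface text tells. Its arguments: {"type":"object","properties":{"increments":{"type":"string"},"squeeze":{"type":"number"}},"required":["increments"]}

```bash
mkdir -p pics; cat > h.py <<'E'
import numpy as np, cv2
from plant import bot
def shot(n):
    p=bot.camera_params(n); im,d=bot.snapshot(n); return im,d,p
def world(d,p,u,v):
    z=d[v,u]; c=np.linalg.inv(p['K'])@np.array([u,v,1.0])*z
    return p['R'].T@(c-p['t'])
def cloud(d,p):
    v,u=np.mgrid[:480,:640]; c=np.stack([u,v,np.ones_like(u)],-1)@np.linalg.inv(p['K']).T*d[...,None]
    return (c-p['t'])@p['R']
E
python3 - <<'E'
from h import *
for n in("top","scene"):
    im,d,p=shot(n); cv2.imwrite(f"pics/{n}0.png",im); np.savez(f"{n}0.npz",im=im,d=d,**p)
s=bot.observe(); print(s['time_s'],s['eef_pos'],s['tcp_rot'],s['gripper_width'],s['force'])
E
```

```text
0.1 [0.25260961 0.62555925 0.24957219] [[-9.27268036e-01  3.74397892e-01 -4.55972509e-04]
 [ 3.74398161e-01  9.27267055e-01 -1.35105814e-03]
 [-8.30250353e-05 -1.42350830e-03 -9.99998983e-01]] 1.0039966491956502 [-0.51323622 -0.22129426  0.20313097]
```

View pics/top0.png

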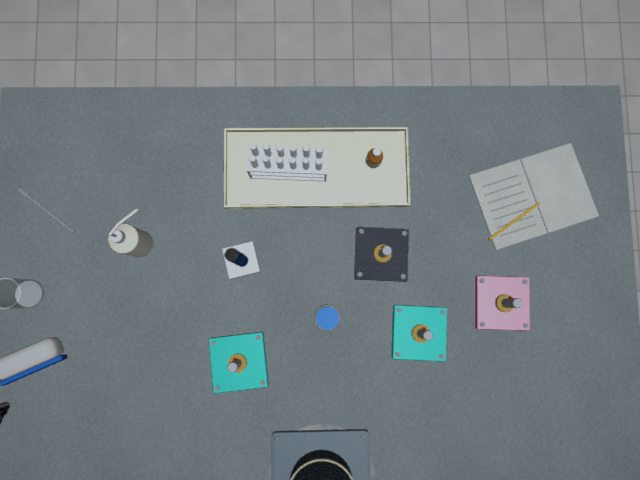

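View pics/scene0.png

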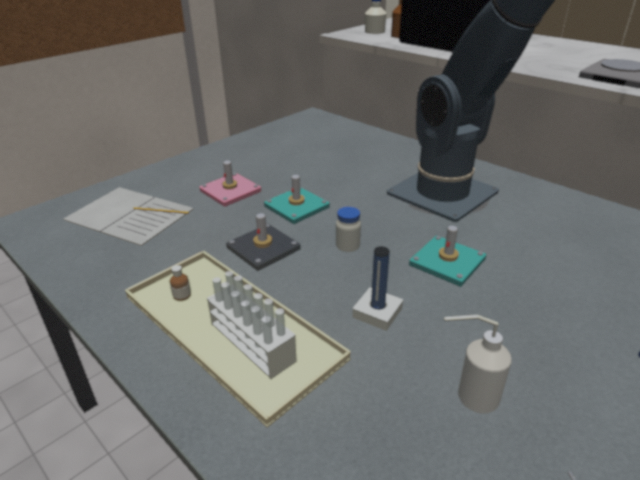

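Top view: the tube is dark and stands in the white block at (237,257). There are four stands: dark (382,254), turquoise (237,363) and (420,333), pink (503,303). The dark steel one fits the description; the others are the named look-alikes.

```bash
python3 - <<'E'
from h import *
T=np.load("top0.npz");C=cloud(T['d'],T);im=T['im']
S=np.load("scene0.npz");CS=cloud(S['d'],S)
def fit(m,nm,X):
    P=X[m]; print(nm,len(P),P.mean(0).round(4),P.min(0).round(4),P.max(0).round(4))
v,u=np.mgrid[:480,:640]
box=lambda a,b,c,e:(u>=a)&(u<b)&(v>=c)&(v<e)
z=C[...,2]
b=box(200,280,220,300); fit(b&(z>.13),'tube top',C); 
m=b&(z>.018)&(z<.03)
def rect(m,nm,X):
    P=X[m][:,:2].astype(np.float32); print(nm,cv2.minAreaRect(P*1000))
rect(m,'park',C); rect(box(340,425,215,295)&(z>.013)&(z<.022),'stand',C)
fit(box(340,425,215,295)&(z>.088)&(z<.1),'stubtop',C)
fit(box(340,425,215,295)&(z>.026)&(z<.034),'collar',C)
zs=CS[...,2]; bs=(u>355)&(u<400)&(v>235)&(v<320)
fit(bs&(zs>.13),'S tube',CS); 
b2=box(250,275,205,250);fit(b2&(zs>.07)&(zs<.1),'S stub',CS)
for n,q in(('rack',(240,335,140,185)),('amber',(360,390,140,172)),('jar',(310,345,300,335)),('wash',(105,155,205,260))): fit(box(*q)&(z>.05),n,C)
a=cv2.resize(im[205:305,200:430],None,fx=3.4,fy=3.4,interpolation=2)
hs=cv2.resize(S['im'][195:335,215:415],None,fx=3.9,fy=3.9,interpolation=2)[:,:782]
a=a[:,:782]
cv2.imwrite("pics/crop.png",hs)
E
```

```text
tube top 208 [0.5098 0.1639 0.2785] [0.4226 0.0118 0.1303] [0.5371 0.2028 1.124 ]
park ((524.2590942382812, 188.73265075683594), (76.07926940917969, 75.57010650634766), 13.234355926513672)
stand ((535.74072265625, -154.4137725830078), (130.39437866210938, 130.20199584960938), 86.61528778076172)
stubtop 73 [ 0.5354 -0.1544  0.0942] [ 0.5242 -0.1662  0.0882] [ 0.5447 -0.1432  0.0996]
collar 130 [ 0.5327 -0.1497  0.0292] [ 0.5156 -0.1761  0.0261] [ 0.5573 -0.1324  0.0337]
S tube 306 [0.5624 0.2177 0.1771] [0.5065 0.1738 0.1301] [1.1461 0.645  0.6908]
S stub 120 [ 0.5374 -0.1496  0.0855] [ 0.5236 -0.1636  0.0707] [ 0.5467 -0.139   0.0971]
rack 2169 [0.7496 0.0724 0.0938] [ 0.4226 -0.023   0.0503] [0.7906 0.1692 1.124 ]
amber 184 [ 0.7593 -0.1339  0.0926] [ 0.4226 -0.1575  0.0504] [0.79   0.0118 1.124 ]
jar 526 [ 0.3861 -0.015   0.1055] [ 0.3545 -0.0456  0.0567] [0.4226 0.0126 1.124 ]
wash 1022 [0.5661 0.4218 0.1221] [0.4226 0.0118 0.0501] [0.6193 0.4721 1.124 ]
```

View pics/crop.png

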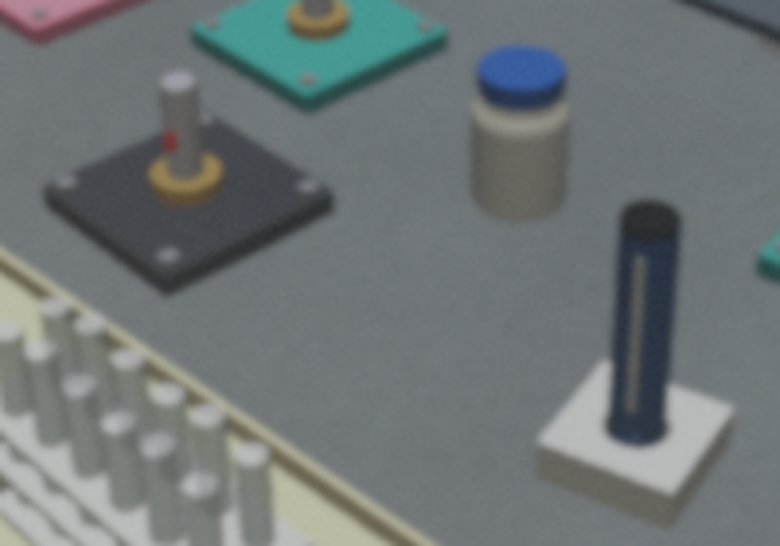

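The crop shows the dark stand with the red button at crop (168,142) and the tube with its white stripe at crop (637,335), both facing the scene camera side. Next I compute the angles of both and the first move.

```bash
cat > ang.py <<'E'
from h import *
def prj(p,X):
    c=np.atleast_2d(X)@p['R'].T+p['t']; q=c@p['K'].T; return q[:,:2]/q[:,2:]
def vis_angle(p,ctr,r,z,uv):
    "angle about a vertical axis at ctr whose point at (r,z) projects nearest uv"
    th=np.arange(-np.pi,np.pi,.005); P=np.stack([ctr[0]+r*np.cos(th),ctr[1]+r*np.sin(th),0*th+z],1)
    cam=-p['R'].T@p['t']; d=np.hypot(*(prj(p,P)-uv).T)
    n=np.stack([np.cos(th),np.sin(th)],1); d[((cam[:2]-P[:,:2])*n).sum(1)<-.02]=99
    i=d.argmin(); return th[i],d[i]
E
python3 - <<'E'
from ang import *
S=np.load("scene0.npz"); im=S['im'].astype(int); v,u=np.mgrid[:480,:640]
B,G,R=im[...,0],im[...,1],im[...,2]
w=np.clip(R-np.maximum(B,G)-15,0,None)*((u>245)&(u<275)&(v>215)&(v<245)); uv=np.array([(w*u).sum(),(w*v).sum()])/w.sum(); print('red',uv,(w>0).sum())
st=(.5357,-.1544)
print('axis row',prj(S,[[*st,.0585],[*st,.095]]))
ut=[np.average(u[r,252:272],weights=np.clip(B[r,252:272]-110,0,None)+.01) for r in (222,225,228)]; print(ut)
for r in(.0125,.0145): print('button',vis_angle(S,st,r,.0585,uv))
pk=(.5243,.1887)
# stripe columns
for z in(.07,.09,.11):
    a=prj(S,[[*pk,z]])[0]; r=int(round(a[1])); c=np.arange(365,395); br=(R[r,c]+G[r,c]); 
    print(z,a,'stripe',c[br.argmax()],br.tolist())
    th=np.arange(-.6,2.5,.3); print([(round(t,1),prj(S,[[pk[0]+.015*np.cos(t),pk[1]+.015*np.sin(t),z]])[0].round(1).tolist()) for t in th])
s=bot.observe(); Rt=s['tcp_rot']; print('shift cm',Rt.T@(np.array([*pk,.25])-s['eef_pos'])*100)
print('stand cam dir',-S['R'].T@S['t'])
E
```

```text
red [259.69328264 234.49683143] 114
axis row [[261.14529703 228.77812503]
 [259.95401294 215.47864294]]
[np.float64(263.1163141993958), np.float64(257.73222748815175), np.float64(252.81868131868123)]
button (np.float64(0.6334073464101264), np.float64(2.86799671776516))
button (np.float64(0.6584073464101259), np.float64(2.3946576860642215))
0.07 [379.0193759  286.46619047] stripe 369 [228, 226, 226, 236, 242, 236, 195, 138, 104, 100, 121, 160, 178, 163, 126, 103, 95, 98, 99, 97, 104, 139, 189, 222, 231, 232, 234, 232, 231, 229]
[(np.float64(-0.6), [371.6, 287.5]), (np.float64(-0.3), [372.5, 288.9]), (np.float64(0.0), [374.1, 290.0]), (np.float64(0.3), [376.1, 290.9]), (np.float64(0.6), [378.4, 291.3]), (np.float64(0.9), [380.8, 291.4]), (np.float64(1.2), [383.0, 290.9]), (np.float64(1.5), [384.8, 290.1]), (np.float64(1.8), [386.1, 289.0]), (np.float64(2.1), [386.7, 287.6]), (np.float64(2.4), [386.7, 286.1])]
0.09 [379.5718428  278.35092032] stripe 393 [226, 225, 226, 224, 221, 214, 192, 158, 112, 102, 106, 132, 167, 172, 145, 113, 96, 100, 96, 90, 93, 115, 160, 195, 222, 226, 226, 228
[... 384 characters left out ...]
387.3, 278.0])]
0.11 [380.13699628 270.04929506] stripe 391 [222, 224, 222, 220, 220, 222, 211, 178, 126, 94, 94, 117, 154, 177, 164, 128, 101, 99, 92, 92, 93, 100, 127, 174, 212, 224, 229, 224, 228, 228]
[(np.float64(-0.6), [372.5, 271.1]), (np.float64(-0.3), [373.5, 272.4]), (np.float64(0.0), [375.1, 273.5]), (np.float64(0.3), [377.2, 274.4]), (np.float64(0.6), [379.5, 274.8]), (np.float64(0.9), [381.9, 274.8]), (np.float64(1.2), [384.2, 274.4]), (np.float64(1.5), [386.0, 273.6]), (np.float64(1.8), [387.4, 272.5]), (np.float64(2.1), [388.0, 271.1]), (np.float64(2.4), [388.0, 269.7])]
shift cm [-4.15489145e+01 -3.03365487e+01  3.85263796e-03]
stand cam dir [1.14610927 0.64497775 0.69082464]
```

Request:
{"fn": "step_arm", "kwargs": {"increments": "-1 -8 -6 0 0.15; -1 -41.5 -30.3 0 0.84; -1 -41.5 -30.3 0 0.84; -1 -41.5 -30.3 0 0.84; -1 -41.5 -30.3 0 0.84; -1 -41.5 -30.3 0 0.84; -1 -41.5 -30.3 0 0.84; -1 -41.5 -30.3 0 0.84; -1 -41.5 -30.3 0 0.84; -1 -41.5 -30.3 0 0.84; -1 -41.5 -30.3 0 0.84; -1 -41.5 -30.3 0 0.84", "squeeze": 40}}

```text
time_s: 1.6
eef_pos: [0.5233, 0.1914, 0.2502]
tcp_rot: [[-0.343, 0.939, -0.001], [0.939, 0.343, 0.0], [0.001, -0.0, -1.0]]
force: [-0.1, 0.7, 0.4]
gripper_width: 0.994
```

```bash
python3 - <<'E'
from ang import *
s=bot.observe(); print(s['time_s'],s['eef_pos'],s['joint_pos'].round(2) if hasattr(s['joint_pos'],'round') else s['joint_pos']); print(np.round(s['tcp_rot'],3))
im,d,p=shot("wrist"); cv2.imwrite("pics/w1.png",im); np.savez("w1.npz",im=im,d=d,**p)
print('wrist cam',-p['R'].T@p['t'],p['R'][2])
C=cloud(d,p); m=(C[...,2]>.150)&(C[...,2]<.162)&(d>0); P=C[m]; P=P[np.hypot(P[:,0]-.524,P[:,1]-.189)<.04]
c,r=cv2.minEnclosingCircle((P[:,:2]*1000).astype(np.float32)); print('tubetop',len(P),c,r)
S=np.load("scene0.npz"); a=S['im'].astype(int); print((a[226:242,250:272,2]-a[226:242,250:272,:2].max(2)))
B=a[222:240,250:272,0]; 
v,u=np.mgrid[:480,:640]; rd=(a[...,2]-a[...,1])*((a[...,2]-a[...,1]>40)&(abs(a[...,1]-a[...,0])<25)&(u>245)&(u<275)&(v>215)&(v<245))
print('red',(rd*u).sum()/rd.sum(),(rd*v).sum()/rd.sum())
st=(.5357,-.1544)
for t in np.arange(-.8,.9,.2): print(round(t,1),prj(S,[[st[0]+.0145*np.cos(t),st[1]+.0145*np.sin(t),.0585]])[0].round(1))
E
```

```text
1.6 [0.5232942  0.19136934 0.25018213] [-0.64  0.42  0.3   1.76 -0.15  0.99  0.07]
[[-0.343  0.939 -0.001]
 [ 0.939  0.343  0.   ]
 [ 0.001 -0.    -1.   ]]
wrist cam [0.49621519 0.26636155 0.37439469] [ 0.10684693 -0.29403397 -0.94980406]
tubetop 2085 (524.00439453125, 186.46807861328125) 14.940357208251953
[[-8 -8 -9 -9 -8 -7 -4  1  3  2  3  3  1  3  2  0 -3 -5 -5 -7 -8 -7]
 [-8 -8 -8 -8 -8 -7 -3  4  9  6  5  2  2  3  1  0 -1 -3 -5 -7 -9 -9]
 [-8 -8 -9 -9 -7 -7  1 16 24 19 12  6  3  2  2  2 -1 -6 -8 -7 -9 -9]
 [-8 -9 -8 -8 -9 -5  9 32 45 40 22  8  3  2  2  1 -2 -7 -7 -9 -8 -8]
 [-8 -8 -9 -8 -8 -4 16 44 61 49 24  7  3  2  1  0 -2 -5 -9 -8 -9 -9]
 [-7 -8 -8 -9 -7 -2 19 48 62 50 23  6  2  2  2  2 -1 -5 -8 -8 -8 -9]
 [-7 -7 -8 -8 -7 -1 19 44 56 45 19  7  3  1  1  2 -2 -4 -6 -8 -8 -8]
 [-7 -8 -7 -7 -8 -3  9 28 35 28 14  5  3  2  1  2  1  1  3 -1 -5 -9]
 [-7 -8 -7 -8 -5 -1  6 11 15 12  6  3  3  1  2  2  5  7 10  6  1 -3]
 [-8 -7 -7 -4  2  6  9  9  7  4  3  3  2  2  2  3  7 13 16 14  9  4]
 [-8 -8 -5  1  9 13 14 12  8  3  2  1  3  2  1  2  8 16 18 17 15  9]
 [-7 -6 -1  7 15 18 18 15  8  3  3  2  2  1  2  1  9 15 19 20 18 14]
 [-7 -6  3 10 17 20 19 17 10  6  3  1  2  2  2  5 10 17 19 21 19 15]
 [-8 -6  4 13 18 20 20 18 13  7  5  4  3  3  4  8 13 19 20 20 19 14]
 [-7 -5  3 11 17 19 21 19 17 13 10  8  8  8  9 14 17 19 20 19 18 13]
 [-7 -6  2 10 16 20 21 20 18 16 16 13 14 16 17 18 19 19 20 18 16  9]]
red 258.00986193293886 230.8007889546351
-0.8 [255.  228.8]
-0.6 [255.  229.5]
-0.4 [255.2 230.1]
-0.2 [255.7 230.7]
-0.0 [256.4 231.2]
0.2 [257.3 231.6]
0.4 [258.3 231.9]
0.6 [259.5 232.1]
0.8 [260.7 232.1]
```

View pics/w1.png

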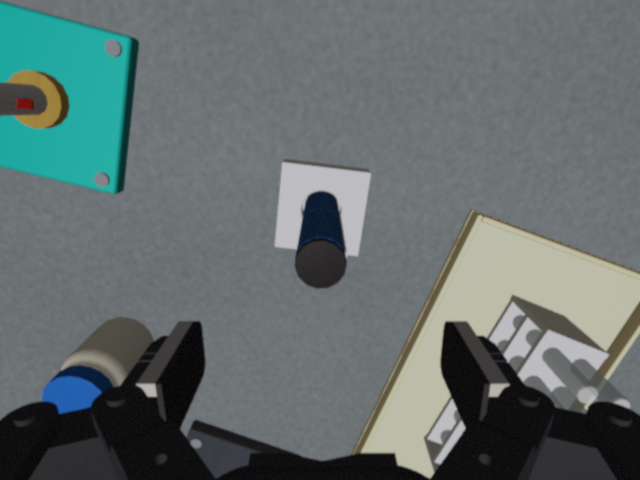

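The wrist view shows the tube cap at (321,263), with the top centre measured at (0.524, 0.187) and r = 14.9 mm, which is consistent. I spin the camera toward the stripe side and descend.

Request:
{"fn": "step_arm", "kwargs": {"increments": "-1 -0.4 -0.1 0 0.18; -1 -0.4 -0.1 2 0.36; -1 -0.4 -0.1 4 0.54; -1 -0.4 -0.1 6 0.72; -1 -0.4 -0.1 8 0.8; -1 -0.4 -0.1 10 0.8; -1 -0.4 -0.1 11.5 0.8; -1 -0.4 -0.1 12.5 0.8; -1 -0.4 -0.1 12.5 0.8; -1 -0.4 -0.1 12.5 0.8"}}

```text
time_s: 2.9
eef_pos: [0.5249, 0.1855, 0.1258]
tcp_rot: [[0.438, 0.899, 0.001], [0.899, -0.438, 0.0], [0.001, 0.001, -1.0]]
force: [-0.5, 0.8, 0.8]
gripper_width: 1.001
```

```bash
python3 - <<'E'
from ang import *
im,d,p=shot("wrist"); cv2.imwrite("pics/w2.png",im); np.savez("w2.npz",im=im,d=d,**p)
s=bot.observe(); print(s['eef_pos'],s['force'])
C=cloud(d,p); m=(C[...,2]>.150)&(C[...,2]<.162)&(d>0); P=C[m]; P=P[np.hypot(P[:,0]-.524,P[:,1]-.189)<.03]
c,r=cv2.minEnclosingCircle((P[:,:2]*1000).astype(np.float32)); print('tubetop',len(P),c,r)
E
```

```text
[0.52495542 0.18548152 0.1259262 ] [-0.51692613  0.01521502  0.22956579]
tubetop 8211 (524.4471435546875, 186.12384033203125) 15.721953392028809
```

View pics/w2.png

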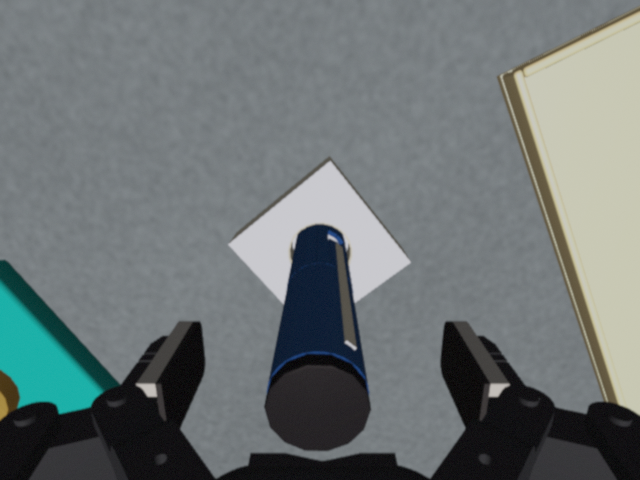

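The wrist view shows the tube centred between the pads, with the stripe from (340,240) to (351,347). Close the gripper, then measure the stripe.

Request:
{"fn": "step_arm", "kwargs": {"increments": "1 0 0 0 0; 1 0 0 0 0; 1 0 0 0 0; 1 0 0 0 0; 1 0 0 0 0; 1 0 0 0 0; 1 0 0 0 0; 1 0 0 0 0", "squeeze": 30}}

```text
time_s: 3.95
eef_pos: [0.5245, 0.1855, 0.1255]
tcp_rot: [[0.438, 0.899, -0.0], [0.899, -0.438, 0.0], [0.0, -0.0, -1.0]]
force: [-1.7, 1.4, 5.6]
gripper_width: 0.343
```

```bash
python3 - <<'E'
from ang import *
p=np.load("w2.npz")
for uv,z in (((351,345),.143),((345,300),.11),((342,270),.085)):
    z0=world(p['d'],p,uv[0],uv[1]); print(z0, 'ang', np.arctan2(z0[1]-.1861,z0[0]-.5245), vis_angle(p,(.5245,.1861),.015,z0[2],np.array(uv)))
s=bot.observe(); print(s['gripper_width'],s['eef_pos'],s['force'],s['torque'])
st=(.5357,-.1544); print('to stand', s['tcp_rot'].T@(np.array([*st,s['eef_pos'][2]])-s['eef_pos'])*100)
E
```

```text
[0.53847193 0.19246268 0.1418926 ] ang 0.4273273984976275 (np.float64(0.4234073464101309), np.float64(1.091214316533735))
[0.53837271 0.19274566 0.11189474] ang 0.4467439529645487 (np.float64(0.44340734641013047), np.float64(0.9825938712567245))
[0.5386959  0.19291064 0.08308576] ang 0.4473258308644101 (np.float64(0.44340734641013047), np.float64(1.6466975842473353))
0.34336658270522613 [0.52449594 0.1855296  0.12545951] [-1.71119758  1.38758884  5.63466655] [0.18958854 0.50718124 0.00592162]
to stand [-3.00750259e+01  1.58829910e+01 -7.45052347e-03]
```

Request:
{"fn": "step_arm", "kwargs": {"increments": "1 0 0 -2 0; 1 0 0 -5 0; 1 0 0 -9 0; 1 -3 1 -13 0; 1 -8 3 -14.5 0; 1 -14 5 -14.5 0; 1 -20 7 -14.5 0; 1 -25 8.5 -14.5 0; 1 -28 9.5 -14.5 0; 1 -30 10 -14.5 0; 1 -30 10 -14.5 0; 1 -30 10 -14.5 0"}}

```text
time_s: 5.45
eef_pos: [0.4832, -0.1272, 0.27]
tcp_rot: [[0.437, 0.899, -0.001], [0.899, -0.437, 0.0], [0.0, -0.001, -1.0]]
force: [0.6, 0.5, -2.7]
gripper_width: 0.345
```

```bash
python3 - <<'E'
from ang import *
s=bot.observe(); print(s['time_s'],s['eef_pos'],s['force'],s['gripper_width'],np.round(s['joint_pos'],2))
im,d,p=shot("wrist"); cv2.imwrite("pics/w3.png",im); np.savez("w3.npz",im=im,d=d,**p)
C=cloud(d,p); z=C[...,2]; near=np.hypot(C[...,0]-.5357,C[...,1]+.1544)<.04
for a,b in((.091,.1),(.026,.034)):
    P=C[near&(z>a)&(z<b)]; c,r=cv2.minEnclosingCircle((P[:,:2]*1000).astype(np.float32)); print(a,len(P),c,r,P.mean(0))
a=im.astype(int); rd=(a[...,2]-a[...,1]>50)&(abs(a[...,1]-a[...,0])<30)&(np.hypot(C[...,0]-.5357,C[...,1]+.1544)<.03)
v,u=np.nonzero(rd); print('red',len(u),u.mean(),v.mean(),np.median(C[rd],0),C[rd].min(0),C[rd].max(0))
E
```

```text
5.45 [ 0.48319949 -0.12720372  0.26996207] [ 0.63449408  0.4775201  -2.7134397 ] 0.34471861505615065 [-0.27  0.34  0.6   1.87 -0.23  0.99 -0.02]
0.091 680 (535.9821166992188, -156.927734375) 11.698929786682129 [ 0.53566397 -0.15597292  0.09500917]
0.026 949 (535.8038330078125, -156.83786010742188) 21.88026237487793 [ 0.53413396 -0.15007848  0.03043681]
red 41 405.6585365853659 203.1219512195122 [ 0.5472505  -0.15222364  0.06237693] [ 0.54439936 -0.15583935  0.05715479] [ 0.54984361 -0.14973603  0.07481821]
```

View pics/w3.png

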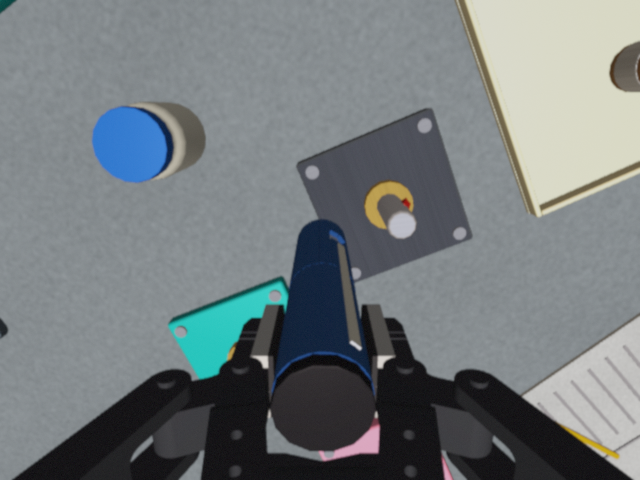

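The wrist view shows the stub top at (402,223), the red button at (406,203) on the tray side at roughly +0.39 rad, and the tube hanging straight with its stripe at 0.44 rad. I go lower beside the stub and compare tube end and stub in one picture.

Request:
{"fn": "step_arm", "kwargs": {"increments": "1 0 0 1 -0.08; 1 0 0 2.5 -0.16; 1 0 0 4 -0.16; 1 0 0 4 -0.16; 1 0 0 4 -0.16"}}

```text
time_s: 6.12
eef_pos: [0.4834, -0.128, 0.2305]
tcp_rot: [[0.29, 0.957, 0.0], [0.957, -0.29, -0.0], [-0.0, 0.0, -1.0]]
force: [-0.2, 0.1, -2.0]
gripper_width: 0.341
```

```bash
python3 - <<'E'
from ang import *
im,d,p=shot("wrist"); s=bot.observe(); e=s['eef_pos']; print(s['time_s'],e,s['force']); cv2.imwrite("pics/w4.png",cv2.resize(im[60:360,240:500],None,fx=2,fy=2,interpolation=2)); np.savez("w4.npz",im=im,d=d,**p)
from scipy.optimize import least_squares
C=cloud(d,p); z=C[...,2]
def circ(P,r,c0):
    f=lambda c:np.hypot(P[:,0]-c[0],P[:,1]-c[1])-r
    q=least_squares(f,c0,loss='soft_l1',f_scale=.0005); return q.x.round(4),len(P),np.abs(q.fun).mean().round(5)
nt=np.hypot(C[...,0]-e[0],C[...,1]-e[1])<.025
for lo in(.115,.13,.145,.16,.175,.25): 
    P=C[nt&(z>lo)&(z<lo+.012)]; print('tube',lo,circ(P,.015,e[:2]) if len(P)>20 else len(P))
cap=C[nt&(z>e[2]+.026)&(z<e[2]+.034)]; print('cap',len(cap),cv2.minEnclosingCircle((cap[:,:2]*1000).astype(np.float32)),cap[:,2].mean())
print('tube low z',np.percentile(z[nt&(z>.09)],1))
ns=np.hypot(C[...,0]-.5357,C[...,1]+.156)<.03
for lo in(.067,.077): 
    P=C[ns&(z>lo)&(z<lo+.012)]; print('stub',lo,circ(P,.0115,(.536,-.156)) if len(P)>20 else len(P))
P=C[ns&(z>.0935)&(z<.097)]; print('top',len(P),cv2.minEnclosingCircle((P[:,:2]*1000).astype(np.float32)))
a=im.astype(int); rd=(a[...,2]-a[...,1]>50)&(abs(a[...,1]-a[...,0])<30)&ns
q=C[rd]; print('red',len(q),np.median(q,0)); print(np.round(s['tcp_rot'],3))
E
```

```text
6.175 [ 0.48346301 -0.12805179  0.23069464] [-0.52630227  0.3275867  -1.49145659]
tube 0.115 (array([ 0.4834, -0.1275]), 247, np.float64(0.00017))
tube 0.13 (array([ 0.483 , -0.1276]), 309, np.float64(0.00042))
tube 0.145 (array([ 0.4837, -0.1275]), 337, np.float64(0.00021))
tube 0.16 (array([ 0.4838, -0.1275]), 451, np.float64(0.00025))
tube 0.175 (array([ 0.4839, -0.1276]), 575, np.float64(0.00025))
tube 0.25 (array([ 0.4839, -0.1279]), 10831, np.float64(0.00424))
cap 8926 ((485.1407775878906, -122.54495239257812), 22.902923583984375) 0.2604622274787087
tube low z 0.126796917419204
stub 0.067 (array([ 0.5358, -0.1574]), 169, np.float64(0.00021))
stub 0.077 (array([ 0.5358, -0.1574]), 191, np.float64(0.00019))
top 739 ((535.6871337890625, -156.5050048828125), 11.118836402893066)
red 45 [ 0.54727642 -0.15197568  0.06134825]
[[ 0.289  0.957  0.001]
 [ 0.957 -0.289 -0.   ]
 [-0.     0.001 -1.   ]]
```

View pics/w4.png

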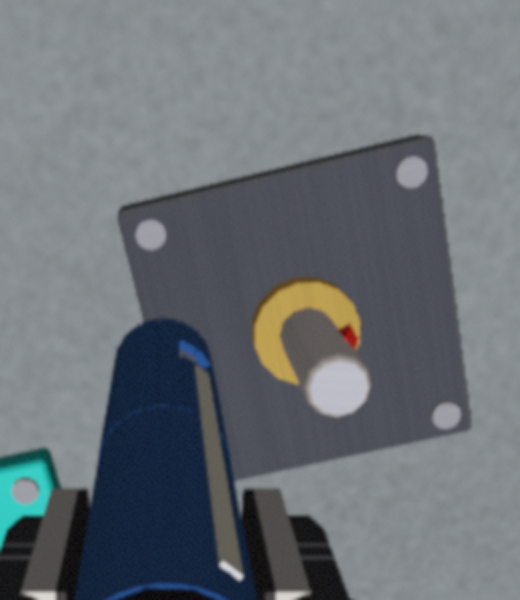

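Relative to the tube's lower end, the stub is (52.4, -29.8) mm away; in tool axes that is x -1.34, y +5.88 cm. The crop shows the red button at about 0.4 rad (350,335) and the tube's window at about 0.6 rad (195,352).

Request:
{"fn": "step_arm", "kwargs": {"increments": "1 -0.6 2.5 0 0; 1 -1.2 5 0 0; 1 -1.34 5.88 0 0; 1 -1.34 5.88 0 0; 1 -1.34 5.88 0 0; 1 -1.34 5.88 0.6 0; 1 -1.34 5.88 1.2 0; 1 -1.34 5.88 1.5 0; 1 -1.34 5.88 1.8 0; 1 -1.34 5.88 2.1 0; 1 -1.34 5.88 2.1 0"}}

```text
time_s: 7.55
eef_pos: [0.5355, -0.1578, 0.2091]
tcp_rot: [[0.289, 0.957, -0.0], [0.957, -0.289, 0.0], [-0.0, -0.0, -1.0]]
force: [-0.7, -0.3, -2.1]
gripper_width: 0.339
```

Entered without force. On down over the button, slowly.

Request:
{"fn": "step_arm", "kwargs": {"increments": "1 0 0 0.6 0; 1 0 0 1.2 0; 1 0 0 1.7 0; 1 0 0 2.0 0; 1 0 0 2.3 0; 1 0 0 2.6 0; 1 0 0 2.9 0; 1 0 0 3.2 0; 1 0 0 3.5 0; 1 0 0 3.8 0; 1 0 0 3.8 0"}}

```text
time_s: 8.93
eef_pos: [0.5357, -0.1578, 0.171]
tcp_rot: [[0.289, 0.957, 0.0], [0.957, -0.289, -0.0], [-0.0, 0.0, -1.0]]
force: [2.7, 1.0, -3.4]
gripper_width: 0.342
```

Request:
{"fn": "step_arm", "kwargs": {"increments": "1 0 0 0.4 0; 1 0 0 0.8 0; 1 0 0 1.2 0; 1 0 0 1.5 0; 1 0 0 1.7 0; 1 0 0 1.8 0; 1 0 0 1.9 0; 1 0 0 1.9 0; 1 0 0 1.9 0"}}

```text
time_s: 10.05
eef_pos: [0.5354, -0.1579, 0.1522]
tcp_rot: [[0.289, 0.957, -0.0], [0.957, -0.289, -0.0], [-0.0, -0.0, -1.0]]
force: [3.1, 0.3, -2.4]
gripper_width: 0.339
```

Bottom about 1.5 mm above the collar. Small steps to contact.

Request:
{"fn": "step_arm", "kwargs": {"increments": "1 0 0 0.05 0; 1 0 0 0.1 0; 1 0 0 0.15 0; 1 0 0 0.18 0; 1 0 0 0.18 0; 1 0 0 0.18 0"}}

```text
time_s: 10.8
eef_pos: [0.5356, -0.1579, 0.1505]
tcp_rot: [[0.289, 0.957, 0.0], [0.957, -0.289, -0.0], [-0.0, 0.0, -1.0]]
force: [2.6, 0.2, 0.1]
gripper_width: 0.338
```

Request:
{"fn": "step_arm", "kwargs": {"increments": "1 0 0 0.03 0; 1 0 0 0.06 0; 1 0 0 0.06 0; 1 0 0 0.06 0"}}

```text
time_s: 11.3
eef_pos: [0.5357, -0.1579, 0.1504]
tcp_rot: [[0.289, 0.957, 0.001], [0.957, -0.289, 0.0], [0.0, 0.001, -1.0]]
force: [1.8, 1.0, 6.2]
gripper_width: 0.341
```

```bash
python3 -c "
from h import *
s=bot.observe(); print(s['eef_pos'],s['force'],s['torque'])"
```

```text
[ 0.53565788 -0.15793959  0.15041122] [1.83065693 0.98654248 6.22256216] [ 0.14081924 -0.4265796  -0.05964167]
```

Home on the collar, pressing about 8 N. I ease the grip and turn gently toward the button.

Request:
{"fn": "step_arm", "kwargs": {"increments": "1 0 0 -0.03 0; 1 0 0 -0.03 0.02; 1 0 0 -0.03 0.04; 1 0 0 -0.03 0.06; 1 0 0 -0.03 0.08; 1 0 0 -0.03 0.1; 1 0 0 -0.03 0.12; 1 0 0 -0.03 0.14; 1 0 0 -0.03 0.14", "squeeze": 22}}

```text
time_s: 12.42
eef_pos: [0.5359, -0.1579, 0.1504]
tcp_rot: [[0.421, 0.907, 0.001], [0.907, -0.421, -0.0], [0.0, 0.001, -1.0]]
force: [2.6, 0.4, 4.9]
gripper_width: 0.342
```

```bash
python3 -c "
from h import *
s=bot.observe(); print(s['eef_pos'],s['force'],s['torque'])"
```

```text
[ 0.53585677 -0.15787444  0.15042841] [2.58773256 0.4219651  4.93985704] [ 0.08118243 -0.7887833   0.0356907 ]
```

Request:
{"fn": "step_arm", "kwargs": {"increments": "1 0 0 0 0.02; 1 0 0 0 0.04; 1 0 0 0 0.06; 1 0 0 0 0.08; 1 0 0 0 0.1; 1 0 0 0 0.1"}}

```text
time_s: 13.18
eef_pos: [0.5355, -0.1579, 0.1504]
tcp_rot: [[0.509, 0.861, 0.0], [0.861, -0.509, -0.0], [-0.0, 0.0, -1.0]]
force: [1.4, 1.1, 6.1]
gripper_width: 0.342
```

```bash
python3 -c "
from h import *
s=bot.observe(); print(s['eef_pos'],s['force'],s['torque'])
im,d,p=shot('wrist'); np.savez('w5.npz',im=im,d=d,**p); C=cloud(d,p)
a=im.astype(int); rd=(a[...,2]-a[...,1]>40)&(abs(a[...,1]-a[...,0])<35)&(np.hypot(C[...,0]-.5358,C[...,1]+.157)<.03); print('red',rd.sum(),np.median(C[rd],0) if rd.sum() else '')"
```

```text
[ 0.53550676 -0.15791584  0.15041931] [1.36378877 1.07122396 6.0897453 ] [ 0.0832057  -0.43608836  0.05576202]
red 88 [ 0.54976659 -0.15245046  0.05745622]
```

```bash
python3 -c "
from h import *
a=np.load('w5.npz')['im']; cv2.imwrite('pics/w5.png',cv2.resize(a[170:370,240:440],None,fx=3,fy=3,interpolation=2))"
```

```text
(no output)
```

View pics/w5.png

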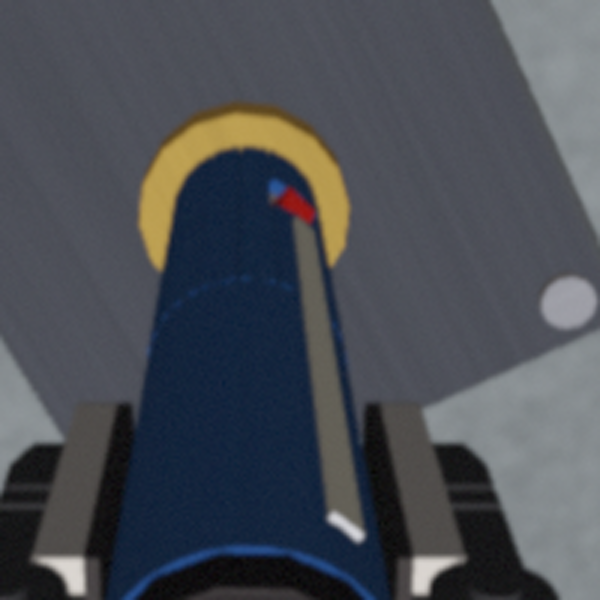

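The picture shows red at crop (295,203) in the window below the stripe, toward its right edge. I turn slightly further to centre it, then check.

Request:
{"fn": "step_arm", "kwargs": {"increments": "1 0 0 -0.03 0.02; 1 0 0 -0.03 0.04; 1 0 0 -0.03 0.06; 1 0 0 -0.03 0.06"}}

```text
time_s: 13.72
eef_pos: [0.5354, -0.1578, 0.1504]
tcp_rot: [[0.559, 0.829, -0.0], [0.829, -0.559, 0.0], [-0.0, -0.0, -1.0]]
force: [0.3, 0.7, 4.2]
gripper_width: 0.342
```

```bash
cat > chk.py <<'E'
from ang import *
import sys
s=bot.observe(); print(s['time_s'],s['eef_pos'],s['force'],s['torque'])
im,d,p=shot('wrist'); C=cloud(d,p); a=im.astype(int); c=np.array([.5358,-.1574])
near=np.hypot(C[...,0]-c[0],C[...,1]-c[1])
rd=(a[...,2]-a[...,1]>40)&(abs(a[...,1]-a[...,0])<35)&(near<.03); q=C[rd]
print('red',rd.sum(),'r max/med',np.percentile(near[rd],[50,95]),'ang',np.arctan2(*(np.median(q,0)[:2]-c)[::-1]))
z=C[...,2]; g=a.sum(2); st=(near<.02)&(z>.08)&(z<.13)&(g>220)&(a[...,2]>75); q=C[st]
print('stripe',st.sum(),np.arctan2(*(np.median(q,0)[:2]-c)[::-1]),'toolx',np.arctan2(s['tcp_rot'][1][0],s['tcp_rot'][0][0]))
cv2.imwrite(f'pics/{sys.argv[1]}.png',cv2.resize(im[170:370,240:440],None,fx=3,fy=3,interpolation=2))
E
python3 chk.py w6
```

```text
13.725 [ 0.5353642  -0.15782538  0.15044531] [0.34721428 0.73940647 4.24706557] [ 0.08178915 -0.24670696 -0.02852385]
red 92 r max/med [0.01491566 0.01581584] ang 0.3582205433200759
stripe 306 0.3045737346244434 toolx 0.9773389594755766
```

Red stands at r ≈ 15 to 15.8 mm (it would be at most 12.5 mm in the plain bore), and the sideways spring force is gone, so the button is out. Release and retreat straight up.

Request:
{"fn": "step_arm", "kwargs": {"increments": "0 0 0 -0.02 0; -1 0 0 -0.02 0; -1 0 0 -0.02 0; -1 0 0 -0.02 0; -1 0 0 -0.02 0; -1 0 0 -0.02 0; -1 0 0 -0.02 0; -1 0 0 -2 0; -1 0 0 -5 0; -1 0 0 -9 0; -1 0 0 -12 0; -1 0 0 -12 0"}}

```text
time_s: 15.28
eef_pos: [0.5365, -0.1584, 0.2727]
tcp_rot: [[0.559, 0.829, 0.004], [0.829, -0.559, -0.001], [0.002, 0.004, -1.0]]
force: [0.9, -0.0, -0.9]
gripper_width: 1.003
```

```bash
python3 chk.py w7; python3 - <<'E'
from h import *
im,d,p=shot("wrist"); C=cloud(d,p); z=C[...,2]; P=C[(np.hypot(C[...,0]-.5358,C[...,1]+.157)<.03)&(z>.17)&(z<.19)]
print('cap',len(P),np.median(P[:,2]),cv2.minEnclosingCircle((P[:,:2]*1000).astype(np.float32)))
E
```

```text
15.275 [ 0.53649532 -0.15844066  0.27270037] [ 0.85874397 -0.00402534 -0.89177756] [-0.07560806 -0.02100769  0.01919986]
red 102 r max/med [0.01501726 0.02394474] ang 0.270177166090828
stripe 58 0.3431387337475567 toolx 0.9778210466289923
cap 2329 0.180398000878277 ((535.6373291015625, -156.8683319091797), 15.1885347366333)
```

View pics/w7.png

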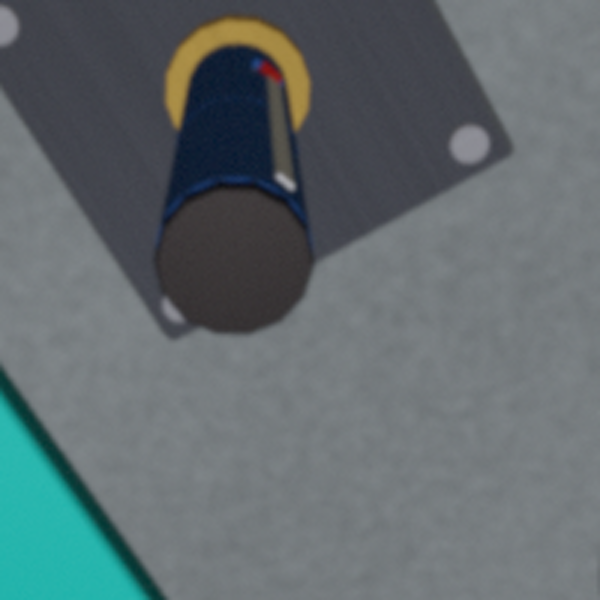

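The tube stands free with its cap at 180.4 mm (so its lower end is at 30.4 mm), centred on the stub. The red button shows in the window at (268,70). Handing in.

```bash
python3 -c "
from plant import bot
bot.job_done()"
```

```text
the job is handed in; nothing more can be done
```

The tube is on the dark stand's stub, resting on the brass collar with the red button out through its window. The gripper is open and raised about 12 cm above where it let go. I handed the job in at about 15 s.

**Last checks:**
- **Height:** the cap top measured 180.4 mm above the bench, so the lower end is at about 30.4 mm (collar at 30 mm).
- **Centring:** the tube is within about 1 mm of the stub axis.
- **Button:** the red showed at about 15 mm radius; inside the plain bore it could be no more than 12.5 mm. The sideways spring force dropped to near zero as I turned. I did not test the click by turning the tube against it.
- **Forces:** the wrist readings at the end of each move stayed at about 6 N or less while the tube went down and turned.

**Disagreements:** the overhead camera placed both the tube and the stub about 2.5 mm off from the wrist camera, so I used positions measured relative to each other in one wrist picture. The first angle estimates for the button, from 0.3 to 0.65 rad, were also scattered. The tube ended with its window at about 0.3 rad.

I did not touch the bottles, the rack or the look-alike stands. I took no separate picture of them afterwards.

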